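# Steady a rocking chopping block with a wedge

### The arm

A 6-joint arm with a two-finger parallel gripper is mounted at the origin on a cart in front of the work surface, level with it; the furniture and walls round the work are solid. World frame = base frame: x ahead of the robot, y to its left, z up, the work surface at z = 0. Lengths are in mm, angles in rad, forces in N, time in s.
With the tool pointing down it reaches from about 300 to 875 mm from the base axis. Payload 6.4 kg.
Tool frame: the origin (TCP) lies between the finger pads; the fingertips stand robot.tip_reach ahead of it and the grasp point (between the pads) lies 5 mm behind it (robot.tip_reach is the distance from the TCP to the fingertips, in mm); y points along the fingers, z is the direction in which the jaws open and shut, and the axes are right-handed (so a half turn about y gives the same grasp; the last joint's range is limited). The gripper opens to 85 mm and grips with 20 to 120 N. Pads are 22 mm wide; open, the fingers measure 114 mm over their backs; the gripper's body (76 mm by 85 mm) begins 54 mm behind the grasp point. The pads swing forward as they close: fully open they stand 13 mm farther back than shut.
Start: joints at [1.085, 0.181, 1.607, -0, 1.354, -0.206], TCP at [158.782, 552.657, 245.288] pointing down, gripper open.
Joint ranges: [-2.99, 2.99], [-0.89, 2.07], [0.3, 2.58], [-1.14, 4.28], [0, 2.63], [-3.12, 3.12]. Speed limits (rad/s): [2.57, 2.57, 3.01, 3.14, 3.14, 3.14].

### API

Orientations are given as a rotation vector (axis times angle).
In Python, from plant import monitor, viewer, workorder, masks_of, tip_of, robot gives the robot as it stands. The module is installed in compiled form; this text tells all that it offers.
- The arm moves only by the tool carry_out, never from a script. Its argument "steps" is a list of rows, each an object with "gripper": the opening, from 0 (shut) to 1 (fully open); "dp": the shift along the tool's x, y, z in m, a list of three; "twist": the turn about the tool's y in rad. A call has 1 to 12 rows; each row is the pose to reach, as a shift and turn from the pose measured when the call began, along the tool's axes at that moment; what a row does not reach only later rows make up. A row lasts 1/8 s, in which the tool goes at most 62.5 mm and 10.7 degrees, less where a joint would pass 70% of its speed; a pose out of reach is approached as far as the arm can. A call with a gripper value outside its range is refused whole. The fingers move at their own pace and stop on an object; "force" is the grip in N (left out, the last holds). Time passes only in rows, so rows that repeat a pose let the fingers close. It gives the time, the measured TCP pose, the force and the opening at its end, in the units of the state.
- monitor.state(): the state, without advancing time (a new reading comes with each control period).
- viewer.grab_frame(name): name is "scene" or "top"; returns a dict with "pixels" (480x640x3 uint8, red, green, blue), "mtx" (3x3 intrinsics, pixels), "pose" (4x4, takes a point from camera to world coordinates). Camera axes: x right, y down, z forward; pixel columns grow to the right and rows downward; lengths in mm; the calibration is good to about 2 mm. A picture is of the moment at which its call begins. There is no depth.
- workorder.job_done(): hands the job in, once; it reports no verdict.
Trained networks look in a picture, given as the dict that the camera call returned (one of the last four; its "shot" number tells which), for a name from the list of things; names that differ only in an ending like _2 or _b are one class to them, and where a whole thing is asked for, a point or a joint stands for the part that bears it (a point fixed in the world has none). Each returns a list of dicts, best first, with "conf" (0 to 1); they miss things now and then, are a little off and sometimes report something else, mostly with a low value. They report only what shows in the picture. A call takes as long as a camera call.
- masks_of(picture, label): "region" (480x640 bool, what is visible of it).
- tip_of(picture, label): "location" ([x, y, z] in mm, in world coordinates, good to about 4 mm: a listed point, or the origin of a listed thing).
The state is a dict: "time": time; "qpos": joint angles; "joint_velocities": joint speeds; "joint_efforts": joint torques, N m; "eef_pos": TCP position; "ee_rot": TCP orientation; "ft_force": force on the tool from outside, world axes, zero at the start; "moment": the same for the moment, N m; "finger_gap": finger opening in mm.
Only numpy, scipy, OpenCV 4.12 (cv2) and the standard library are available. Lean on these libraries where they do the work, as an engineer would, in place of code of your own. Each camera call takes 0.05 s, during which the arm holds its last target.

### The job

The wooden chopping block rocks because its near right foot is screwed in too far and hangs clear of the worktop. Push the small wooden wedge along the worktop, thin end first, under that foot, just until it is felt to be firm and the block stands level and steady, without shoving the block along. Then test it: press down firmly with the fingertips on top of the block over that foot, see that it no longer rocks, and take your hand away, leaving the wedge in place. Do not lift or carry the wedge or the block; leave the block in its place, the bowl standing on it, and everything else undisturbed.

Things in the scene. Friction and masses are not known exactly. Their poses are not given: they have to be found in the camera images.
- block: loose chopping block of brown wood, 200 (x) x 280 (y) mm, about 1.6 kg, underside 28 and top 68 mm above the worktop, on four round black feet (pads 26 mm across, 12 mm high, on thin studs) with centres at x = +-72, y = +-110 mm. Origin: on the worktop plane under its centre; x points away from the robot, y left, z up. Level at the start; steady = level to 0.015 rad, also while pressed
- short_foot (a point): centre of the underside of the block's near right foot (x = -72, y = -110 mm, pad radius 13 mm). It hangs 6 to 10 mm above the worktop, differently each time; the other three feet stand on the worktop. 1 to 2 N down on the block above it rocks the block until it meets the worktop; let go, the block rocks back level
- test_corner (a point): the place to press for the test (more than 3 N): on the top face of the block, straight above the centre of the short foot, 68 mm above the worktop when level
- wedge: loose flat-lying wedge of pale wood, 60 g, 80 (x) x 46 (y) mm; thin end (2 mm high) at +x, thick end (18 mm, upright flat back) at -x, top sloping evenly. Origin: centre of its underside. At the start its thin end lies 40 to 55 mm on the robot's side of the short foot's centre. It slides easily till it meets the foot and jams: the resistance climbs past 3 N; forced on, it shoves the block along
- bowl: white bowl, 130 mm across and 63 mm high, loose, standing on the far left part of the block; origin: centre of its underside
- tomato: tomato, 74 mm, on the worktop in front of the block; origin: centre of its underside
- onion: onion, 67 mm, on the worktop near the tomato; origin: centre of its underside
- garlic: garlic bulb, 60 mm, on the worktop to the right of the wedge; origin: centre of its underside
- spice: spice jar, 46 mm across and 106 mm high, on the worktop between the block and the big blue bin; origin: centre of its underside
- glass: drinking glass, 80 mm across and 91 mm high, on the worktop in front of the big blue bin; origin: centre of its underside

How it is judged:
By the outcome, as a careful person would: the job done as asked, in the order asked, and still so for the second after the job is handed in, with the robot touching nothing.
It also fails if it takes over 51 s, if anything falls off the work surface, if the arm or the gripper's body presses on something with over 40 N, if the wrist force passes 120 N, or if a joint passes its speed limit or range.

## Working session

There is one attempt and no reset: what is moved stays moved. The work goes in short steps, Python scripts to look and compute and a tool call to move; the robot and the scene stay as the last step left them, time stands still between calls to the robot, and variables do not carry over. Pictures are saved under pics/ and viewed, and the job is handed in when it is done.

Besides the shell and the picture viewer there is one more tool, called after "Call:" in YAML: its name, and indented under it one key for each argument. carry_out: Moves the arm, as the interface text tells. Its arguments: {"type":"object","properties":{"steps":{"type":"array","items":{"type":"object","properties":{"gripper":{"type":"number"},"dp":{"type":"array","items":{"type":"number"}},"twist":{"type":"number"}}}},"force":{"type":"number"}},"required":["steps"]}

```bash
mkdir -p pics; cat > h.py <<'E'
import numpy as np, cv2
from scipy.spatial.transform import Rotation as R
from plant import monitor, viewer, workorder, masks_of, tip_of, robot
def save(p,n): cv2.imwrite('pics/'+n,cv2.cvtColor(p['pixels'],cv2.COLOR_RGB2BGR))
def proj(p,X):
    T=np.linalg.inv(np.array(p['pose'])); X=np.atleast_2d(X); c=X@T[:3,:3].T+T[:3,3]; u=c@np.array(p['mtx']).T; return u[:,:2]/u[:,2:]
def onplane(p,uv,z):
    T=np.array(p['pose']); d=T[:3,:3]@np.linalg.inv(p['mtx'])@np.array([uv[0],uv[1],1.]); o=T[:3,3]; return o+d*(z-o[2])/d[2]
E
python3 - <<'E'
from h import *
s=monitor.state(); print(s); print(R.from_rotvec(s['ee_rot']).as_matrix().round(3)); print(robot.tip_reach)
for n in ['scene','top']:
    p=viewer.grab_frame(n); save(p,n+'0.png'); print(n,p['pose'],p['mtx'])
    for l in ['block','short_foot','test_corner','wedge','bowl','tomato','onion','garlic','spice','glass']:
        print(l,[(np.round(d['location']),round(d['conf'],2)) for d in tip_of(p,l)[:2]])
E
```

```text
{'time': 0.0, 'qpos': array([ 1.08470924e+00,  1.81516850e-01,  1.60798031e+00,  4.24131424e-05,
        1.35378117e+00, -2.06315427e-01]), 'joint_velocities': array([-0.00148125,  0.00110028,  0.00239448,  0.00042148, -0.0002886 ,
        0.00036097]), 'joint_efforts': array([-2.51728879e-04, -4.44849193e+01, -3.51336730e+01, -4.29338161e-04,
        9.06161964e-03,  3.23130894e-05]), 'eef_pos': array([158.51651556, 552.19279775, 244.41110849]), 'ee_rot': array([-1.56119063,  0.22013837, -0.21917592]), 'ft_force': array([-0.0757112 , -1.24008419, -0.12671258]), 'moment': array([ 0.0383711 , -0.03111788, -0.00315627]), 'finger_gap': 85.14817689983254}
[[ 0.961 -0.001  0.276]
 [-0.276 -0.001  0.961]
 [-0.    -1.    -0.002]]
14.0
scene [[ 4.71048070e-01 -6.97961499e-01  5.39410291e-01 -1.53531069e+00]
 [-8.82032317e-01 -3.80667645e-01  2.77688919e-01 -2.63771392e+01]
 [ 1.15198709e-02 -6.06582138e-01 -7.94937358e-01  8.72063148e+02]
 [ 0.00000000e+00  0.00000000e+00  0.00000000e+00  1.00000000e+00]] [[450.94172322   0.         322.71536696]
 [  0.         450.94172322 234.95822992]
 [ 
[... 572 characters left out ...]
820e-03  4.97348683e-03  2.57515049e+02]
 [-4.07449501e-03 -1.15397059e-01 -9.93311088e-01  1.61522923e+03]
 [ 0.00000000e+00  0.00000000e+00  0.00000000e+00  1.00000000e+00]] [[605.80579277   0.         305.6352731 ]
 [  0.         605.80579277 231.12777304]
 [  0.           0.           1.        ]]
block [(array([588., 418.,  -3.]), 0.69)]
short_foot []
test_corner [(array([522., 306.,  67.]), 0.91)]
wedge [(array([446., 289.,  -1.]), 0.91)]
bowl [(array([621., 478.,  67.]), 0.7)]
tomato [(array([388., 511.,  -3.]), 0.91)]
onion [(array([405., 601.,  -2.]), 0.91)]
garlic [(array([398.,  78.,   2.]), 0.75)]
spice [(array([707., 173.,  -2.]), 0.67)]
glass [(array([400., -74.,   1.]), 0.56)]
```

View pics/scene0.png

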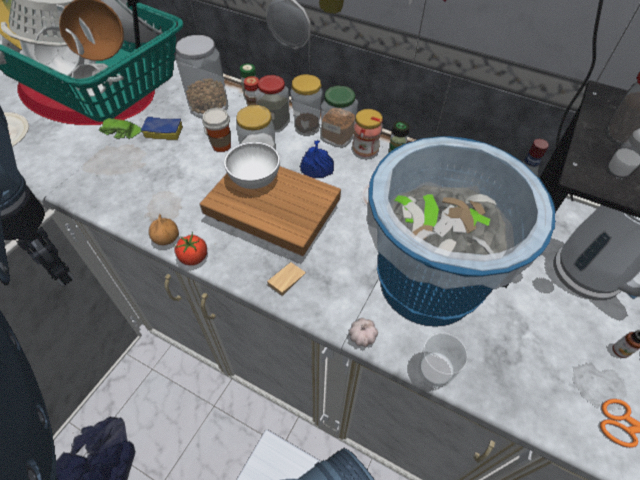

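View pics/top0.png

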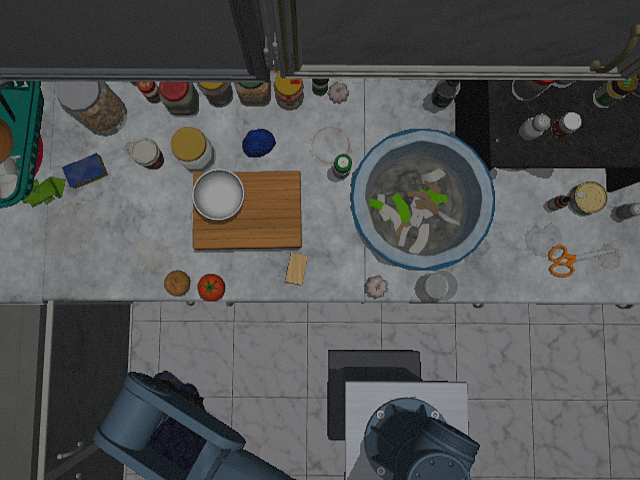

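```bash
python3 - <<'E'
from h import *
for n in ['scene','top']:
    p=viewer.grab_frame(n)
    for l,z in [('wedge',8),('block',68)]:
        m=max(masks_of(p,l),key=lambda d:d['conf']) ; r=m['region'].astype(np.uint8)
        c=max(cv2.findContours(r,0,2)[0],key=cv2.contourArea)
        a=cv2.approxPolyDP(c,4,True)[:,0]; print(n,l,m['conf'],r.sum()); 
        for q in a: print(q, onplane(p,q,0).round(1)[:2], onplane(p,q,18 if l=='wedge' else 68).round(1)[:2])
E
```

```text
scene wedge 0.58 613
[360 318] [431.6 103.3] [422.7 100.6]
[349 331] [393.4 110.7] [385.3 107.9]
[357 344] [375.2  83.5] [367.5  81.3]
[366 346] [380.1  65.4] [372.2  63.5]
[378 330] [424.4  58.2] [415.6  56.4]
[371 320] [438.5  80.7] [429.4  78.4]
scene block 0.55 7323
[199 203] [529.3 604.9] [487.9 555.7]
[207 216] [504.1 560.8] [464.7 515. ]
[303 255] [515.7 291. ] [475.4 266.3]
[341 189] [747.9 307.8] [689.5 281.7]
[280 166] [744.4 493.7] [686.2 453.2]
[258 188] [645.9 501.4] [595.4 460.3]
[241 187] [627.4 542.7] [578.3 498.3]
[225 174] [646.6 607.8] [596.  558.4]
top wedge 0.77 505
[292 253] [483.3 301.6] [481.9 301.1]
[285 281] [408.5 319.4] [407.9 318.7]
[300 283] [403.5 279.5] [403.  279.2]
[306 256] [475.6 264.1] [474.2 264. ]
top block 0.66 6253
[299 173] [701.2 284.9] [686.6 283.7]
[235 172] [702.7 458.8] [688.  450.3]
[244 191] [650.5 433.3] [638.1 425.9]
[239 211] [595.7 445.7] [585.6 437.8]
[216 222] [565.3 507. ] [556.5 496.5]
[194 207] [605.7 567.4] [595.2 554.4]
[194 248] [494.7 564.1] [488.8 551.2]
[299 248] [496.9 283. ] [490.9 281.9]
```

```bash
cat >> h.py <<'E'
from scipy.optimize import minimize
WV=np.array([[x,y,z] for y in(-23,23) for x,z in((-40,0),(-40,18),(40,0),(40,2))],float)
def wmask(p,x0):
    ms=masks_of(p,'wedge'); best=None
    for m in ms:
        r=m['region']; v,u=np.nonzero(r); q=onplane(p,(u.mean(),v.mean()),5)
        if np.hypot(*(q[:2]-x0))<60 : return r
    return None
def fitw(fr,x0):
    S=4; M=[]
    for p in fr:
        r=wmask(p,np.array(x0[:2]))
        if r is not None: M.append((p,r))
    def f(x):
        Rz=R.from_euler('z',x[2]/50).as_matrix(); V=WV@Rz.T+[x[0],x[1],0]; t=0
        for p,r in M:
            h=cv2.convexHull(proj(p,V).astype(np.float32))[:,0]
            im=np.zeros((480,640),np.float32); v,u=np.nonzero(r)
            a0,b0=u.min()-12,v.min()-12; w,hh=u.max()-a0+12,v.max()-b0+12
            c=np.zeros((hh*S,w*S),np.uint8)
            cv2.fillPoly(c,[np.round(((h+.5-[a0,b0])*S-.5)*16).astype(np.int32)],1,shift=4)
            g=np.kron(r[b0:b0+hh,a0:a0+w].astype(np.uint8),np.ones((S,S),np.uint8))
            g=g[:c.shape[0],:c.shape[1]];c=c[:g.shape[0],:g.shape[1]]
            t+=1-(c&g).sum()/(c|g).sum()
        return t
    X0=np.array([x0[0],x0[1],x0[2]*50])
    best=minimize(f,X0,method='Nelder-Mead',options=dict(initial_simplex=X0+np.array([[0,0,0],[8,0,0],[0,8,0],[0,0,8]]),xatol=.1,fatol=1e-4))
    x=best.x; return np.array([x[0],x[1],x[2]/50]),best.fun,len(M)
def crop(p,n,c,r=60,s=5):
    u,v=proj(p,c)[0].astype(int); im=p['pixels'][max(v-r,0):v+r,max(u-r,0):u+r]
    cv2.imwrite('pics/'+n,cv2.cvtColor(cv2.resize(im,None,fx=s,fy=s,interpolation=2),cv2.COLOR_RGB2BGR)); print('crop origin',u-r,v-r)
E
python3 - <<'E'
from h import *
a=viewer.grab_frame('scene');b=viewer.grab_frame('top')
for fr in ([a],[b],[a,b]): print(fitw(fr,(443,289,-.22)))
for p in (a,b): print([(np.round(d['location'],1),round(d['conf'],2)) for d in tip_of(p,'test_corner')[:1]+tip_of(p,'block')[:1]])
crop(a,'c1.png',[480,300,0],55,5); crop(b,'c2.png',[480,300,0],40,7)
E
```

```text
(array([ 4.42329355e+02,  2.92990645e+02, -1.91606704e-01]), np.float64(0.041707688176854885), 1)
(array([ 4.40942670e+02,  2.91167549e+02, -2.08692618e-01]), np.float64(0.06704106704106705), 1)
(array([ 4.41542064e+02,  2.91973912e+02, -1.85764683e-01]), np.float64(0.13817725797400937), 2)
[(array([526.6, 306.2,  70.3]), 0.78), (array([593.1, 417.6,   1.9]), 0.78)]
[]
crop origin 236 209
crop origin 252 214
```

View pics/c1.png

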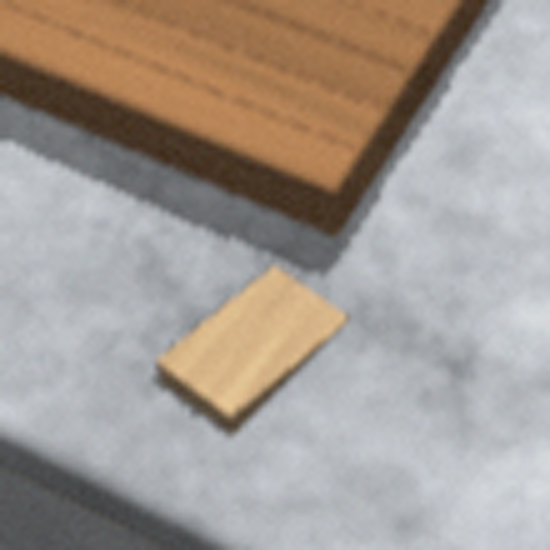

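View pics/c2.png

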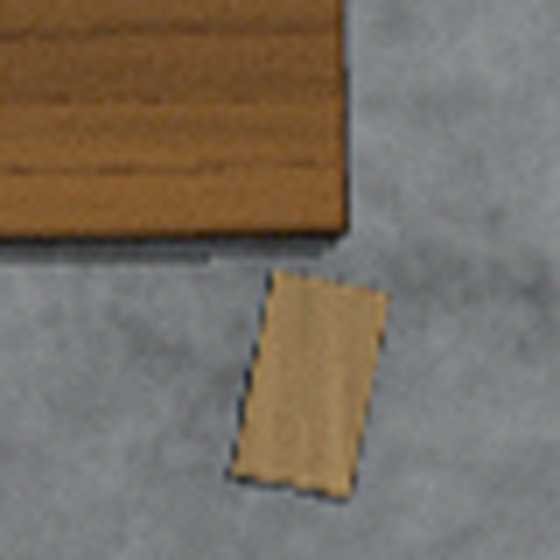

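```bash
python3 - <<'E'
from h import *
a=viewer.grab_frame('scene');b=viewer.grab_frame('top')
print(onplane(a,(304,247),68),onplane(a,(302.6,256),28),onplane(b,(301.2,247.3),68))
print('yaw',[onplane(b,q,68)[:2].round(1) for q in ((194,248.6),(301.2,171.3))])
wm={}
for n,p in(('scene',a),('top',b)):
  ms=masks_of(p,'block')
  if not ms: print('none');continue
  r=ms[0]['region'].astype(np.uint8);
  BV=np.array([[x,y,z] for x in(-100,100) for y in(-140,140) for z in(28,68)],float)
  c=cv2.findContours(r,0,1)[0]; c=max(c,key=cv2.contourArea)
  def hull(x): 
    return proj(p,BV@R.from_euler('z',x[2]/100).as_matrix().T+[x[0],x[1],0])
  bw=masks_of(p,'bowl'); occ=cv2.dilate(bw[0]['region'].astype(np.uint8),np.ones((7,7))) if bw else np.zeros_like(r)
  occ[:170,220:260]|=0
  def f(x):
    h=cv2.convexHull(hull(x).astype(np.float32))[:,0]; S=3
    m=np.zeros((480*S,640*S),np.uint8); cv2.fillPoly(m,[np.round(((h+.5)*S-.5)*16).astype(np.int32)],1,shift=4)
    g=np.kron(r,np.ones((S,S),np.uint8)); o=np.kron(occ,np.ones((S,S),np.uint8))==0
    return ((m!=g)&o).sum()/g.sum()
  X0=np.array([589,416,0.])
  q=minimize(f,X0,method='Nelder-Mead',options=dict(initial_simplex=X0+np.array([[0,0,0],[8,0,0],[0,8,0],[0,0,5]]),xatol=.1,fatol=1e-4))
  x=q.x; print(n,x.round(1),q.fun,'foot',(x[:2]+R.from_euler('z',x[2]/100).as_matrix()[:2,:2]@[-72,-110]).round(1))
E
```

```text
[495.02430045 274.92418173  68.        ] [496.27150215 280.27216094  28.        ] [492.73244858 276.29581173  68.        ]
yaw [array([487.3, 551.2]), array([691.1, 278.1])]
scene [592.3 422.1   2.5] 0.021058084963734992 foot [523.1 310.3]
top [590.4 418.6   2. ] 0.016421141559744442 foot [520.6 307.2]
```

Call:
carry_out:
  steps:
    - {"dp":[0.35,0,-0.224],"twist":-0.28,"gripper":0}
    - {"dp":[0.35,0,-0.224],"twist":-0.28,"gripper":0}
    - {"dp":[0.35,0,-0.224],"twist":-0.28,"gripper":0}
    - {"dp":[0.35,0,-0.224],"twist":-0.28,"gripper":0}
    - {"dp":[0.35,0,-0.224],"twist":-0.28,"gripper":0}
    - {"dp":[0.35,0,-0.224],"twist":-0.28,"gripper":0}
    - {"dp":[0.35,0.1,-0.224],"twist":-0.28,"gripper":0}
    - {"dp":[0.35,0.15,-0.224],"twist":-0.28,"gripper":0}
    - {"dp":[0.35,0.15,-0.224],"twist":-0.28,"gripper":0}
    - {"dp":[0.35,0.15,-0.224],"twist":-0.28,"gripper":0}

```text
time: 3.45
eef_pos: [431.5, 239.7, 93.0]
ee_rot: [-1.572, 0.005, 0.004]
ft_force: [1.2, -0.1, 1.1]
finger_gap: 0.2
```

```bash
cat >> h.py <<'E'
def st():
    s=monitor.state(); M=R.from_rotvec(s['ee_rot']).as_matrix(); print(round(s['time'],2),'pos',s['eef_pos'].round(1),'yaw',np.arctan2(M[1,0],M[0,0]).round(3),'F',s['ft_force'].round(2),'gap',round(s['finger_gap'],1)); print(M.round(3).tolist()); return s
E
python3 -c "
from h import *
st()"
```

```text
3.45 pos [431.5 239.7  93. ] yaw -0.001 F [ 1.17 -0.15  1.11] gap 0.2
[[1.0, -0.006, 0.001], [-0.001, -0.002, 1.0], [-0.006, -1.0, -0.002]]
```

Call:
carry_out:
  steps:
    - {"dp":[0.003,0.05,0],"gripper":0}
    - {"dp":[0.003,0.068,0],"gripper":0}
    - {"dp":[0.003,0.074,0],"gripper":0}
    - {"dp":[0.003,0.074,0],"gripper":0}

```text
invalid input
```

```bash
python3 - <<'E'
from h import *
st()
p=viewer.grab_frame('scene'); crop(p,'c3.png',[450,270,0],70,5)
E
```

```text
3.45 pos [431.5 239.7  93. ] yaw -0.001 F [ 1.17 -0.15  1.11] gap 0.2
[[1.0, -0.006, 0.001], [-0.001, -0.002, 1.0], [-0.006, -1.0, -0.002]]
crop origin 226 209
```

View pics/c3.png

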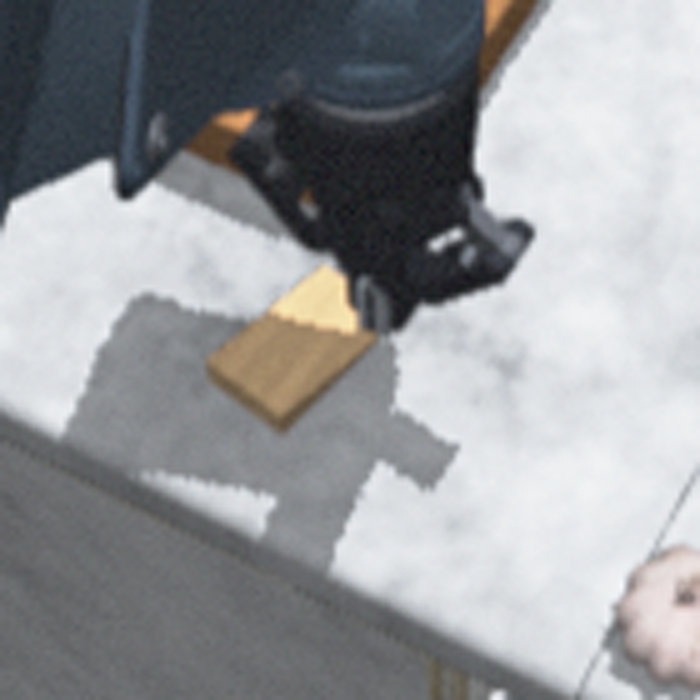

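Call:
carry_out:
  steps:
    - {"dp":[0.003,0.05,0],"twist":0,"gripper":0}
    - {"dp":[0.003,0.068,0],"twist":0,"gripper":0}
    - {"dp":[0.003,0.074,0],"twist":0,"gripper":0}
    - {"dp":[0.003,0.074,0],"twist":0,"gripper":0}

```text
time: 4.0
eef_pos: [436.9, 241.1, 22.5]
ee_rot: [-1.571, -0.001, -0.0]
ft_force: [-0.4, 0.6, 0.4]
finger_gap: 0.3
```

```bash
python3 - <<'E'
from h import *
st()
p=viewer.grab_frame('scene'); crop(p,'c4.png',[450,270,0],70,5)
E
```

```text
4.0 pos [436.9 241.1  22.5] yaw 0.0 F [-0.38  0.59  0.41] gap 0.3
[[1.0, 0.0, -0.0], [0.0, 0.0, 1.0], [0.0, -1.0, 0.0]]
crop origin 226 209
```

View pics/c4.png

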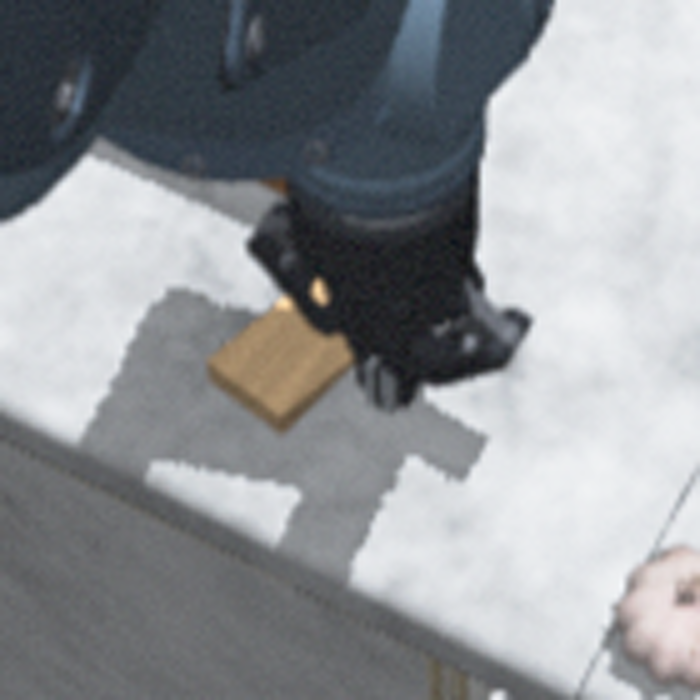

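Call:
carry_out:
  steps:
    - {"dp":[-0.003,0.005,0.0],"twist":0,"gripper":0}
    - {"dp":[-0.003,0.005,0.006],"twist":0,"gripper":0}
    - {"dp":[-0.003,0.005,0.012],"twist":0,"gripper":0}
    - {"dp":[-0.003,0.005,0.017],"twist":0,"gripper":0}
    - {"dp":[-0.003,0.005,0.022],"twist":0,"gripper":0}
    - {"dp":[-0.003,0.005,0.026],"twist":0,"gripper":0}
    - {"dp":[-0.003,0.005,0.03],"twist":0,"gripper":0}
    - {"dp":[-0.003,0.005,0.03],"twist":0,"gripper":0}

```text
time: 5.05
eef_pos: [434.1, 271.4, 17.7]
ee_rot: [-1.57, -0.001, -0.0]
ft_force: [0.4, 0.6, -0.0]
finger_gap: -0.3
```

```bash
python3 - <<'E'
from h import *
st()
p=viewer.grab_frame('scene'); crop(p,'c5.png',[450,270,0],70,5)
E
```

```text
5.05 pos [434.1 271.4  17.7] yaw 0.0 F [ 0.36  0.65 -0.  ] gap -0.3
[[1.0, 0.001, -0.0], [0.0, 0.001, 1.0], [0.001, -1.0, 0.001]]
crop origin 226 209
```

View pics/c5.png

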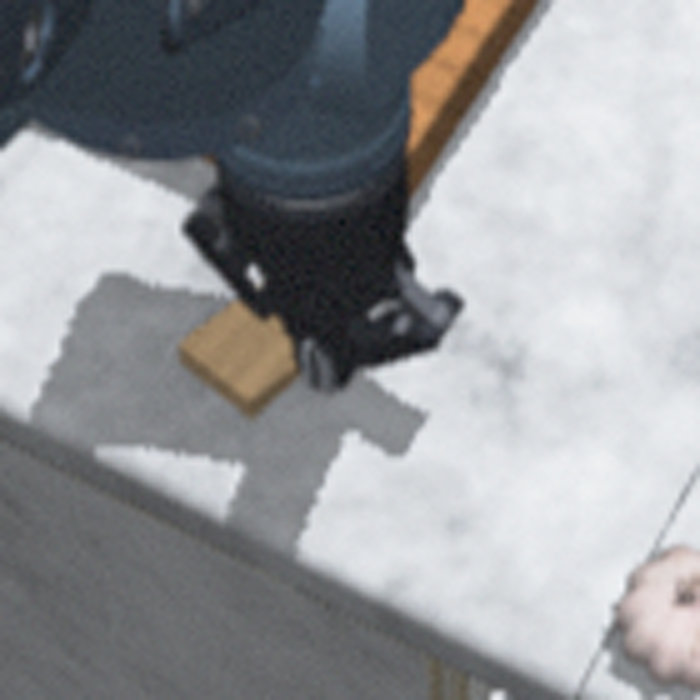

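Wedge shifted left (its back corners now near image (262,279) and (276,292)) and squared up. Back off and go round to its back, checking on the way.

Call:
carry_out:
  steps:
    - {"dp":[0,0,-0.03],"twist":0,"gripper":0}
    - {"dp":[-0.03,0,-0.05],"twist":0,"gripper":0}
    - {"dp":[-0.07,0,-0.055],"twist":0,"gripper":0}
    - {"dp":[-0.07,0,-0.055],"twist":0,"gripper":0}

```text
time: 5.6
eef_pos: [360.4, 215.5, 16.7]
ee_rot: [-1.571, 0.002, 0.003]
ft_force: [0.4, 0.2, -0.6]
finger_gap: -0.3
```

```bash
python3 - <<'E'
from h import *
st()
a=viewer.grab_frame('scene'); crop(a,'c6.png',[450,290,0],70,5)
b=viewer.grab_frame('top'); crop(b,'c7.png',[450,290,0],50,6)
for fr in ([a],[b]): 
  try: print(fitw(fr,(437,308,0.0)))
  except Exception as e: print(e)
E
```

```text
5.6 pos [360.4 215.5  16.7] yaw 0.0 F [ 0.44  0.17 -0.65] gap -0.3
[[1.0, -0.003, -0.0], [0.0, -0.0, 1.0], [-0.003, -1.0, -0.0]]
crop origin 219 206
crop origin 246 215
(array([437., 308.,   0.]), np.float64(0.0), 0)
(array([437., 308.,   0.]), np.float64(0.0), 0)
```

View pics/c6.png

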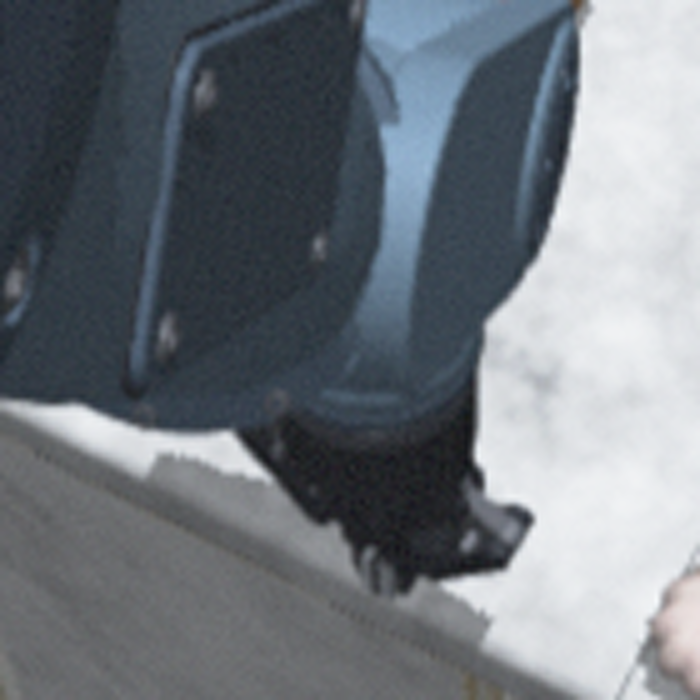

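View pics/c7.png

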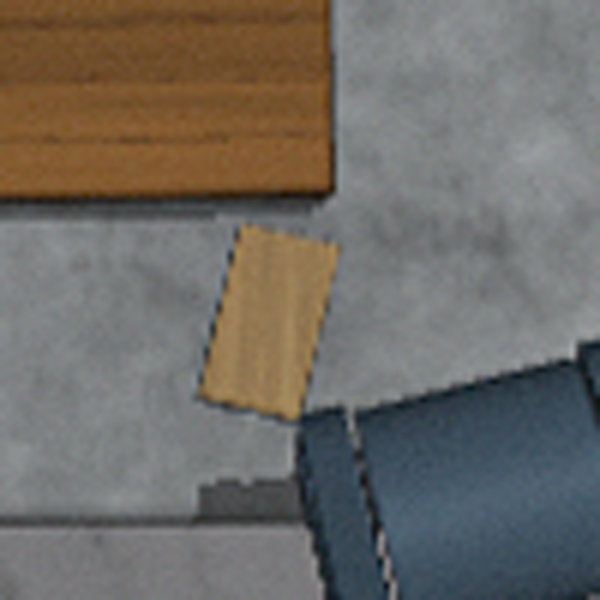

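```bash
python3 - <<'E'
from h import *
b=viewer.grab_frame('top')
def o(u,v,z): return onplane(b,(246+(u+.5)/6-.5,215+(v+.5)/6-.5),z)[:2]
A=o(241,225,2);B=o(339,245,2);C=o(300,417,18);D=o(202,398,18);print(A,B,C,D,(A+B+C+D)/4,(A+B)/2-(C+D)/2)
for m in masks_of(b,'wedge'): v,u=np.nonzero(m['region']); print(m['conf'],onplane(b,(u.mean(),v.mean()),5))
print(fitw([b],(437,300,-.2)))
E
```

```text
[485.47796336 318.2429132 ] [476.89497612 274.5468697 ] [400.07072937 290.80157079] [408.0294726  333.83698912] [442.61828536 304.3570857 ] [ 77.13636875 -15.92438851]
0.69 [441.82280376 305.16398024   5.        ]
0.46 [639.30113971 502.6311487    5.        ]
0.25 [398.66067049 -92.25286468   5.        ]
(array([ 4.41690429e+02,  3.05676918e+02, -2.23774852e-01]), np.float64(0.12688927943760986), 1)
```

Call:
carry_out:
  steps:
    - {"dp":[0,0,0.05],"twist":0,"gripper":0.12}
    - {"dp":[0,0,0.09],"twist":0,"gripper":0.12}
    - {"dp":[0,0,0.09],"twist":0,"gripper":0.12}
    - {"dp":[0.02,-0.001,0.09],"twist":0,"gripper":0.12}
    - {"dp":[0.027,-0.001,0.09],"twist":0,"gripper":0.12}
    - {"dp":[0.032,-0.001,0.09],"twist":0,"gripper":0.12}
    - {"dp":[0.037,-0.001,0.09],"twist":0,"gripper":0.12}
    - {"dp":[0.042,-0.001,0.09],"twist":0,"gripper":0.12}
    - {"dp":[0.047,-0.001,0.09],"twist":0,"gripper":0.12}
    - {"dp":[0.047,-0.001,0.09],"twist":0,"gripper":0.12}

```text
time: 7.2
eef_pos: [412.5, 306.6, 19.0]
ee_rot: [-1.57, -0.002, -0.002]
ft_force: [-0.1, 0.6, -0.9]
finger_gap: 10.3
```

```bash
python3 - <<'E'
from h import *
st()
a=viewer.grab_frame('scene'); crop(a,'c8.png',[450,290,0],70,5)
b=viewer.grab_frame('top'); crop(b,'c9.png',[450,290,0],50,6)
E
```

```text
7.2 pos [412.5 306.6  19. ] yaw -0.0 F [-0.14  0.56 -0.91] gap 10.3
[[1.0, 0.002, 0.0], [-0.0, 0.001, 1.0], [0.002, -1.0, 0.001]]
crop origin 219 206
crop origin 246 215
```

View pics/c8.png

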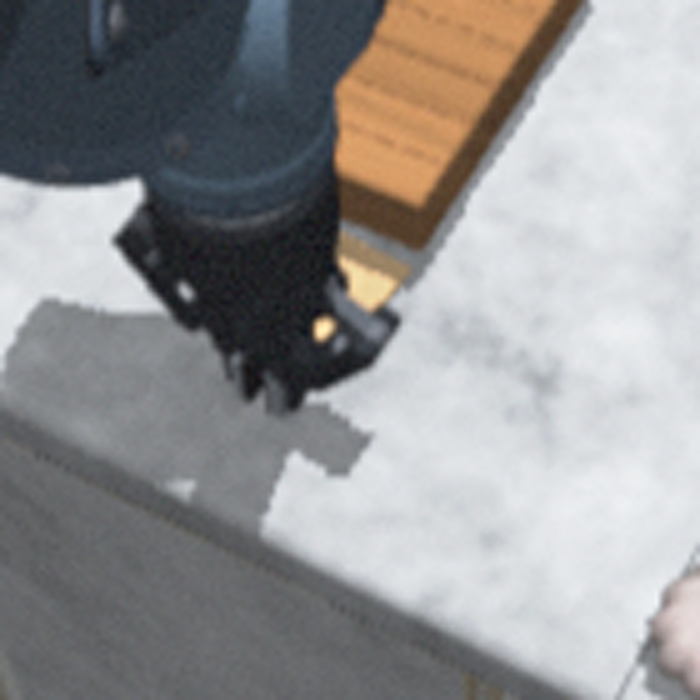

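View pics/c9.png

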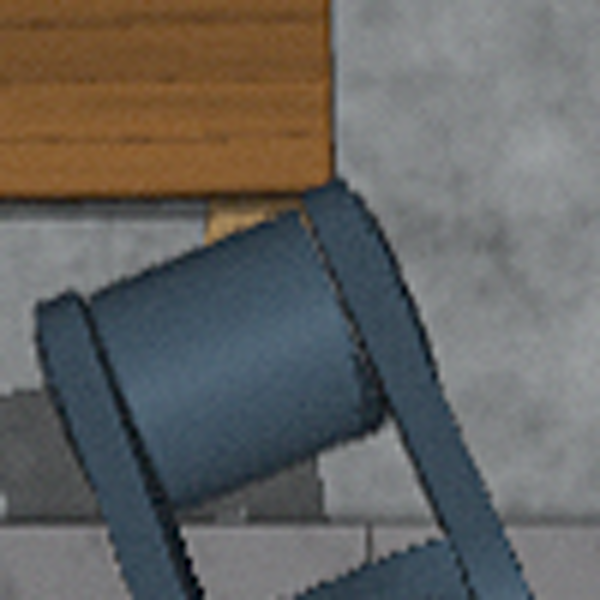

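```bash
python3 - <<'E'
from h import *
st()
b=viewer.grab_frame('top');a=viewer.grab_frame('scene')
for v in (205,225,243): print(onplane(b,(246+(207.5)/6-.5,215+(v+.5)/6-.5),4)[:2])
# right edge in scene
for q in ((412,263),(385,312)): print(onplane(a,(219+(q[0]+.5)/5-.5,206+(q[1]+.5)/5-.5),3)[:2])
im=b['pixels'][245:262,272:304]; cv2.imwrite('pics/c10.png',cv2.cvtColor(cv2.resize(im,None,fx=20,fy=20,interpolation=0),4))
E
```

```text
7.3 pos [412.  306.5  18.9] yaw 0.0 F [ 0.83 -0.87  0.37] gap 10.2
[[1.0, 0.002, -0.0], [0.0, 0.001, 1.0], [0.002, -1.0, 0.001]]
[494.11970996 333.39906174]
[485.19968278 333.28402629]
[477.18136568 333.18061958]
[503.81962899 289.54646684]
[474.27953985 286.90563515]
```

View pics/c10.png

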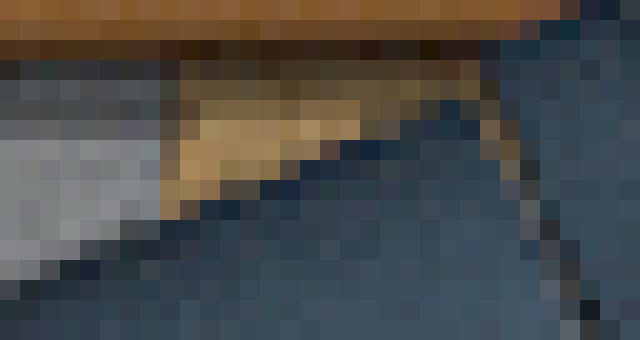

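Call:
carry_out:
  steps:
    - {"dp":[0.004,0,0],"twist":0,"gripper":0.12}
    - {"dp":[0.007,0.001,0],"twist":0,"gripper":0.12}
    - {"dp":[0.01,0.001,0],"twist":0,"gripper":0.12}
    - {"dp":[0.012,0.001,0],"twist":0,"gripper":0.12}
    - {"dp":[0.013,0.001,0],"twist":0,"gripper":0.12}

```text
time: 8.02
eef_pos: [425.1, 306.5, 17.9]
ee_rot: [-1.57, -0.002, -0.001]
ft_force: [-0.2, -0.1, -1.0]
finger_gap: 10.5
```

Call:
carry_out:
  steps:
    - {"dp":[0.001,0,0],"twist":0,"gripper":0.12}
    - {"dp":[0.002,0,0],"twist":0,"gripper":0.12}

```text
time: 8.28
eef_pos: [427.1, 306.5, 17.8]
ee_rot: [-1.57, -0.002, -0.001]
ft_force: [-0.3, 0.3, -0.1]
finger_gap: 10.3
```

Call:
carry_out:
  steps:
    - {"dp":[0.001,0,0],"twist":0,"gripper":0.12}
    - {"dp":[0.002,0,0],"twist":0,"gripper":0.12}

```text
time: 8.52
eef_pos: [429.1, 306.5, 17.9]
ee_rot: [-1.57, -0.002, -0.001]
ft_force: [-1.1, 1.7, -0.3]
finger_gap: 10.5
```

Call:
carry_out:
  steps:
    - {"dp":[0.001,0,0],"twist":0,"gripper":0.12}
    - {"dp":[0.0015,0,0],"twist":0,"gripper":0.12}

```text
time: 8.78
eef_pos: [430.8, 306.5, 17.9]
ee_rot: [-1.57, -0.002, -0.001]
ft_force: [-0.6, 0.4, -0.4]
finger_gap: 10.2
```

Call:
carry_out:
  steps:
    - {"dp":[0.001,0,0],"twist":0,"gripper":0.12}
    - {"dp":[0.0015,0,0],"twist":0,"gripper":0.12}

```text
time: 9.02
eef_pos: [432.4, 306.5, 17.9]
ee_rot: [-1.57, -0.002, -0.001]
ft_force: [-0.8, -0.3, -0.2]
finger_gap: 10.5
```

Call:
carry_out:
  steps:
    - {"dp":[0.001,0,0],"twist":0,"gripper":0.12}
    - {"dp":[0.0015,0,0],"twist":0,"gripper":0.12}

```text
time: 9.28
eef_pos: [434.0, 306.5, 17.9]
ee_rot: [-1.57, -0.002, -0.001]
ft_force: [0.7, -0.7, -0.6]
finger_gap: 10.0
```

Call:
carry_out:
  steps:
    - {"dp":[0.001,0,0],"twist":0,"gripper":0.12}
    - {"dp":[0.0015,0,0],"twist":0,"gripper":0.12}

```text
time: 9.52
eef_pos: [435.6, 306.5, 17.9]
ee_rot: [-1.57, -0.002, -0.002]
ft_force: [-0.2, -0.3, -0.5]
finger_gap: 10.1
```

```bash
cat >> h.py <<'E'
def forces(n=3):
    F=[]
    for i in range(n): F.append(monitor.state()['ft_force']); viewer.grab_frame('top')
    print('F',np.mean(F,0).round(2),np.array(F)[:,0].round(1),monitor.state()['eef_pos'].round(2))
E
python3 -c "
from h import *
forces(4)"
```

```text
F [ 0.26  0.17 -0.2 ] [-0.2 -0.1  1.1  0.2] [435.55 306.53  17.94]
```

Call:
carry_out:
  steps:
    - {"dp":[0.001,0,0],"twist":0,"gripper":0.12}
    - {"dp":[0.0015,0,0],"twist":0,"gripper":0.12}

```text
time: 9.98
eef_pos: [437.1, 306.6, 17.9]
ee_rot: [-1.57, -0.002, -0.002]
ft_force: [-0.3, -0.1, -0.3]
finger_gap: 10.1
```

Call:
carry_out:
  steps:
    - {"dp":[0.001,0,0],"twist":0,"gripper":0.12}
    - {"dp":[0.001,0,0],"twist":0,"gripper":0.12}

```text
time: 10.22
eef_pos: [438.2, 306.5, 18.0]
ee_rot: [-1.57, -0.002, -0.002]
ft_force: [0.3, 0.9, -0.2]
finger_gap: 10.7
```

Call:
carry_out:
  steps:
    - {"dp":[0.001,0,0],"twist":0,"gripper":0.12}
    - {"dp":[0.001,0,0],"twist":0,"gripper":0.12}

```text
time: 10.48
eef_pos: [439.4, 306.6, 18.0]
ee_rot: [-1.57, -0.002, -0.002]
ft_force: [-0.4, 0.7, 0.0]
finger_gap: 10.7
```

Call:
carry_out:
  steps:
    - {"dp":[0.001,0,0],"twist":0,"gripper":0.12}
    - {"dp":[0.001,0,0],"twist":0,"gripper":0.12}

```text
time: 10.72
eef_pos: [440.5, 306.6, 18.0]
ee_rot: [-1.57, -0.002, -0.002]
ft_force: [-0.1, -0.6, 0.2]
finger_gap: 10.2
```

Call:
carry_out:
  steps:
    - {"dp":[0.001,0,0],"twist":0,"gripper":0.12}
    - {"dp":[0.001,0,0],"twist":0,"gripper":0.12}

```text
time: 10.98
eef_pos: [441.7, 306.6, 18.1]
ee_rot: [-1.57, -0.002, -0.002]
ft_force: [-0.1, -0.4, -0.1]
finger_gap: 10.2
```

Call:
carry_out:
  steps:
    - {"dp":[0.001,0,0],"twist":0,"gripper":0.12}
    - {"dp":[0.001,0,0],"twist":0,"gripper":0.12}

```text
time: 11.22
eef_pos: [442.8, 306.6, 18.1]
ee_rot: [-1.57, -0.002, -0.002]
ft_force: [0.2, 0.1, -0.6]
finger_gap: 10.4
```

Call:
carry_out:
  steps:
    - {"dp":[0.001,0,0],"twist":0,"gripper":0.12}
    - {"dp":[0.001,0,0],"twist":0,"gripper":0.12}

```text
time: 11.48
eef_pos: [443.9, 306.6, 18.1]
ee_rot: [-1.57, -0.002, -0.003]
ft_force: [-1.0, 0.1, 0.2]
finger_gap: 10.3
```

```bash
python3 - <<'E'
from h import *
forces(3)
a=viewer.grab_frame('scene'); crop(a,'c11.png',[470,290,0],70,5)
E
```

```text
F [-0.4  -0.2  -0.24] [-1.   0.3 -0.5] [443.86 306.59  18.08]
crop origin 223 199
```

View pics/c11.png

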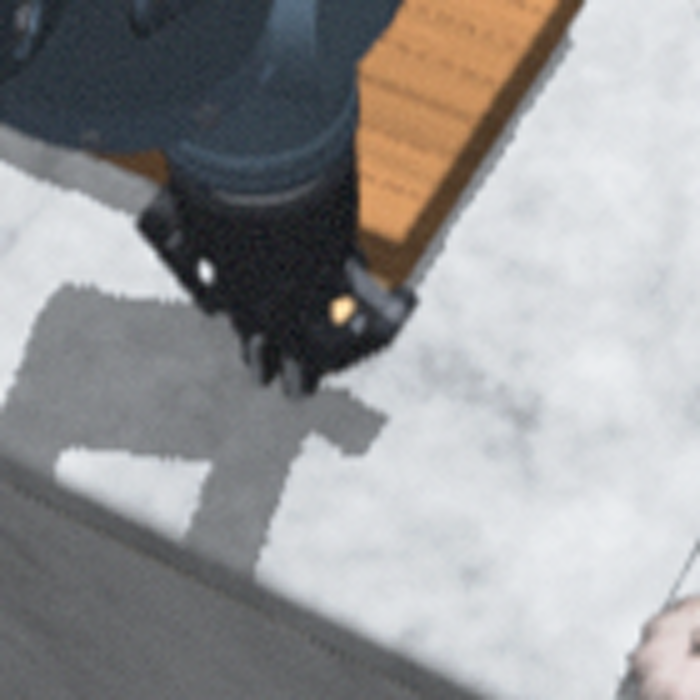

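Call:
carry_out:
  steps:
    - {"dp":[0.001,0,0],"twist":0,"gripper":0.12}
    - {"dp":[0.001,0,0],"twist":0,"gripper":0.12}

```text
time: 11.92
eef_pos: [444.9, 306.6, 18.1]
ee_rot: [-1.57, -0.003, -0.003]
ft_force: [-0.8, -0.2, 0.8]
finger_gap: 10.2
```

Call:
carry_out:
  steps:
    - {"dp":[0.001,0,0],"twist":0,"gripper":0.12}
    - {"dp":[0.001,0,0],"twist":0,"gripper":0.12}

```text
time: 12.18
eef_pos: [446.0, 306.6, 18.1]
ee_rot: [-1.57, -0.003, -0.003]
ft_force: [-0.4, 0.2, 0.5]
finger_gap: 10.2
```

Call:
carry_out:
  steps:
    - {"dp":[0.001,0,0],"twist":0,"gripper":0.12}
    - {"dp":[0.001,0,0],"twist":0,"gripper":0.12}

```text
time: 12.42
eef_pos: [447.2, 306.6, 18.1]
ee_rot: [-1.57, -0.003, -0.003]
ft_force: [-0.1, -0.3, -0.2]
finger_gap: 10.0
```

```bash
python3 -c "
from h import *
forces(2)"
```

```text
F [ 0.18 -0.11 -0.29] [-0.1  0.5] [447.15 306.61  18.15]
```

Call:
carry_out:
  steps:
    - {"dp":[0.001,0,0],"twist":0,"gripper":0.12}
    - {"dp":[0.001,0,0],"twist":0,"gripper":0.12}

```text
time: 12.78
eef_pos: [448.1, 306.6, 18.1]
ee_rot: [-1.57, -0.002, -0.003]
ft_force: [-0.9, 0.2, -0.8]
finger_gap: 10.4
```

Call:
carry_out:
  steps:
    - {"dp":[0.001,0,0],"twist":0,"gripper":0.12}
    - {"dp":[0.001,0,0],"twist":0,"gripper":0.12}

```text
time: 13.02
eef_pos: [448.6, 306.5, 18.0]
ee_rot: [-1.57, -0.002, -0.002]
ft_force: [-3.8, 0.5, 2.8]
finger_gap: 10.3
```

Call:
carry_out:
  steps:
    - {"dp":[0.001,0,0],"twist":0,"gripper":0.12}
    - {"dp":[0.001,0,0],"twist":0,"gripper":0.12}

```text
time: 13.28
eef_pos: [448.8, 306.5, 18.0]
ee_rot: [-1.57, -0.001, -0.001]
ft_force: [-6.0, -0.7, 4.6]
finger_gap: 10.2
```

```bash
python3 - <<'E'
from h import *
forces(4); s=monitor.state(); print(s['moment'],s['ft_force'])
a=viewer.grab_frame('scene'); crop(a,'c12.png',[480,290,0],50,7)
E
```

```text
F [-5.16  0.14  4.33] [-6.  -4.8 -4.6 -5.2] [448.87 306.53  17.96]
[-0.01233043  0.85086766  0.0414177 ] [-5.34486495 -0.02166753  4.42813223]
crop origin 245 216
```

View pics/c12.png

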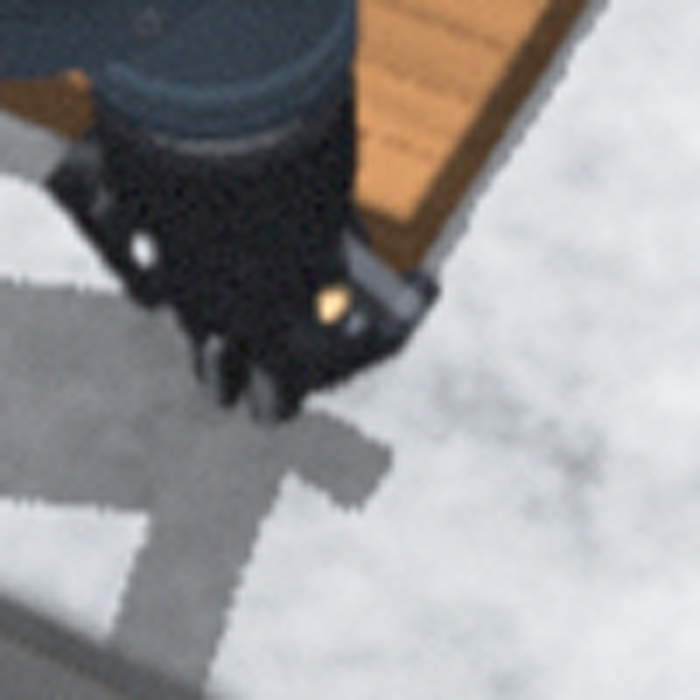

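Call:
carry_out:
  steps:
    - {"dp":[-0.01,0,0],"twist":0,"gripper":0.12}
    - {"dp":[-0.05,0,0],"twist":0,"gripper":0}
    - {"dp":[-0.06,-0.05,0],"twist":0,"gripper":0}
    - {"dp":[-0.06,-0.1,0],"twist":0,"gripper":0}
    - {"dp":[-0.06,-0.12,-0.06],"twist":0,"gripper":0}
    - {"dp":[-0.06,-0.12,-0.12],"twist":0,"gripper":0}
    - {"dp":[-0.06,-0.12,-0.16],"twist":0,"gripper":0}
    - {"dp":[-0.06,-0.12,-0.16],"twist":0,"gripper":0}

```text
time: 14.52
eef_pos: [389.0, 144.4, 138.0]
ee_rot: [-1.571, 0.001, -0.005]
ft_force: [-0.3, 0.3, 0.3]
finger_gap: -0.4
```

```bash
python3 - <<'E'
from h import *
st()
a=viewer.grab_frame('scene'); crop(a,'c13.png',[490,300,0],50,7)
b=viewer.grab_frame('top'); crop(b,'c14.png',[470,300,0],40,7)
E
```

```text
14.53 pos [389.  144.4 138. ] yaw -0.004 F [-0.32  0.3   0.31] gap -0.4
[[1.0, 0.003, 0.004], [-0.004, 0.0, 1.0], [0.003, -1.0, 0.0]]
crop origin 244 211
crop origin 252 217
```

View pics/c13.png

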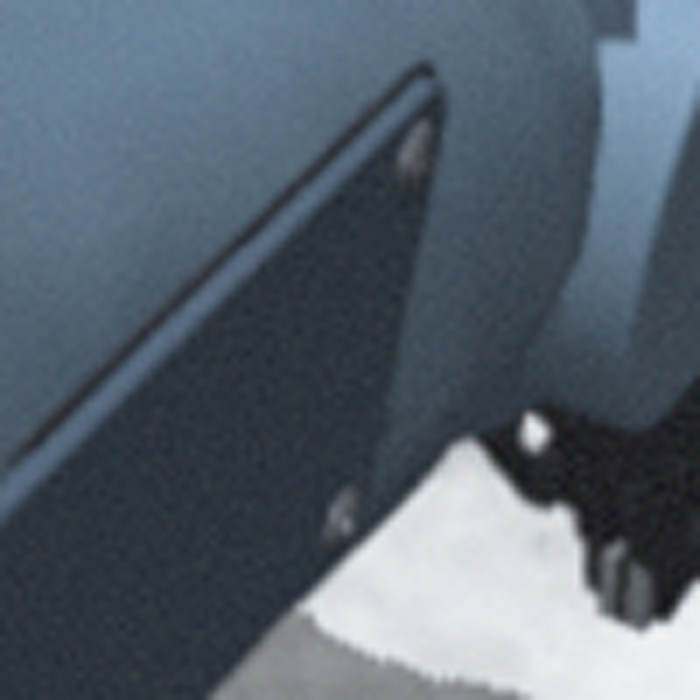

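View pics/c14.png

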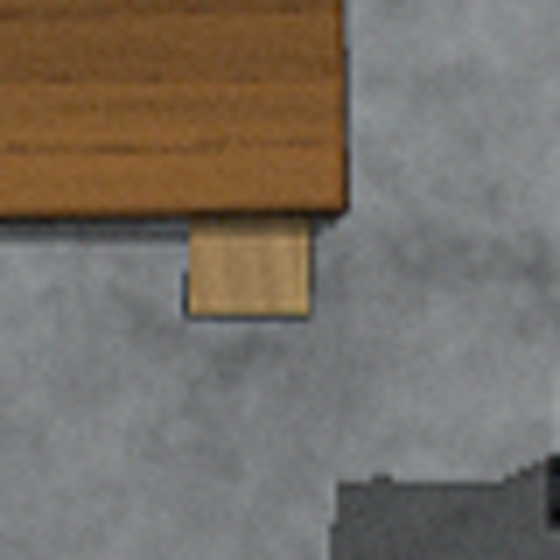

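Call:
carry_out:
  steps:
    - {"dp":[0.05,0,0.05],"twist":0,"gripper":0}
    - {"dp":[0.09,0,0.09],"twist":0,"gripper":0}
    - {"dp":[0.132,0,0.135],"twist":0,"gripper":0}
    - {"dp":[0.132,0,0.164],"twist":0,"gripper":0}
    - {"dp":[0.132,0.02,0.164],"twist":0,"gripper":0}
    - {"dp":[0.132,0.035,0.164],"twist":0,"gripper":0}
    - {"dp":[0.132,0.042,0.164],"twist":0,"gripper":0}
    - {"dp":[0.132,0.042,0.164],"twist":0,"gripper":0}

```text
time: 15.62
eef_pos: [520.8, 309.3, 95.6]
ee_rot: [-1.571, 0.002, -0.002]
ft_force: [0.9, -0.4, -0.1]
finger_gap: -0.3
```

```bash
python3 - <<'E'
from h import *
st()
a=viewer.grab_frame('scene'); crop(a,'c15.png',[520,300,0],60,6)
E
```

```text
15.62 pos [520.8 309.3  95.6] yaw -0.002 F [ 0.86 -0.37 -0.09] gap -0.3
[[1.0, 0.0, 0.002], [-0.002, 0.0, 1.0], [0.0, -1.0, 0.0]]
crop origin 240 192
```

View pics/c15.png

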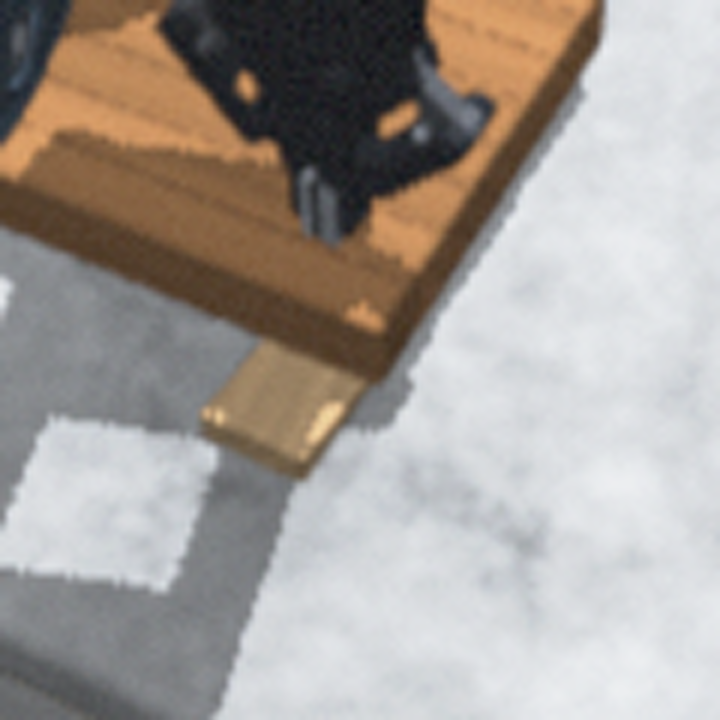

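Call:
carry_out:
  steps:
    - {"dp":[0.0,0.005,0],"twist":0,"gripper":0}
    - {"dp":[0.0,0.009,0],"twist":0,"gripper":0}
    - {"dp":[0.0,0.01,0],"twist":0,"gripper":0}

```text
time: 16.05
eef_pos: [521.3, 309.4, 86.2]
ee_rot: [-1.57, 0.001, -0.003]
ft_force: [0.1, 0.9, -0.2]
finger_gap: -0.0
```

Call:
carry_out:
  steps:
    - {"dp":[0.0,0.001,0],"twist":0,"gripper":0}
    - {"dp":[0.0,0.0015,0],"twist":0,"gripper":0}

```text
time: 16.3
eef_pos: [521.3, 309.5, 84.7]
ee_rot: [-1.57, 0.001, -0.003]
ft_force: [-0.1, 1.3, -0.2]
finger_gap: 0.4
```

Call:
carry_out:
  steps:
    - {"dp":[0.0,0.001,0],"twist":0,"gripper":0}
    - {"dp":[0.0,0.0015,0],"twist":0,"gripper":0}

```text
time: 16.55
eef_pos: [521.3, 309.5, 83.1]
ee_rot: [-1.57, 0.001, -0.003]
ft_force: [0.1, -1.0, -0.2]
finger_gap: 0.2
```

Call:
carry_out:
  steps:
    - {"dp":[0.0,0.001,0],"twist":0,"gripper":0}
    - {"dp":[0.0,0.001,0],"twist":0,"gripper":0}

```text
time: 16.8
eef_pos: [521.2, 309.5, 82.0]
ee_rot: [-1.57, 0.001, -0.003]
ft_force: [-0.5, 0.3, 0.0]
finger_gap: -0.1
```

Call:
carry_out:
  steps:
    - {"dp":[0.0,0.001,0],"twist":0,"gripper":0}
    - {"dp":[0.0,0.001,0],"twist":0,"gripper":0}

```text
time: 17.05
eef_pos: [521.4, 309.5, 81.6]
ee_rot: [-1.57, 0.001, -0.003]
ft_force: [-1.8, -0.6, 4.1]
finger_gap: -0.0
```

Call:
carry_out:
  steps:
    - {"dp":[0.0,0.001,0],"twist":0,"gripper":0}
    - {"dp":[0.0,0.001,0],"twist":0,"gripper":0}

```text
time: 17.3
eef_pos: [521.4, 309.5, 81.5]
ee_rot: [-1.57, 0.001, -0.003]
ft_force: [-4.4, -2.1, 7.6]
finger_gap: 0.2
```

```bash
python3 - <<'E'
from h import *
forces(4)
a=viewer.grab_frame('scene'); crop(a,'c16.png',[520,300,0],60,6)
E
```

```text
F [-3.57 -1.45  7.82] [-4.4 -2.9 -2.8 -4.2] [521.34 309.51  81.53]
crop origin 240 192
```

View pics/c16.png

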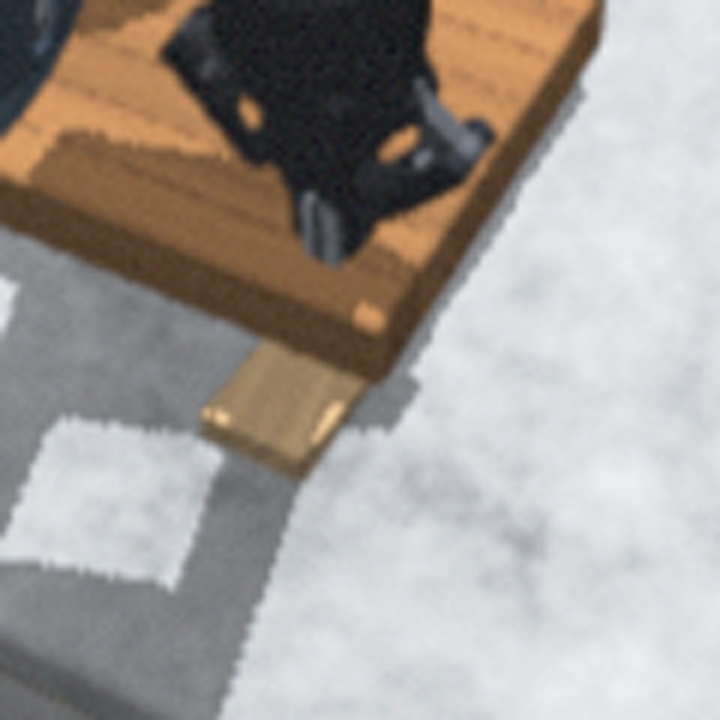

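Call:
carry_out:
  steps:
    - {"dp":[0.0,-0.003,0],"twist":0,"gripper":0}
    - {"dp":[0.0,-0.02,0],"twist":0,"gripper":0}
    - {"dp":[0.0,-0.06,0],"twist":0,"gripper":0}
    - {"dp":[0,-0.12,0],"twist":0,"gripper":0}
    - {"dp":[0,-0.15,-0.05],"twist":0,"gripper":0}
    - {"dp":[-0.04,-0.15,-0.1],"twist":0,"gripper":0}
    - {"dp":[-0.1,-0.15,-0.16],"twist":0,"gripper":0}
    - {"dp":[-0.13,-0.15,-0.22],"twist":0,"gripper":0}
    - {"dp":[-0.13,-0.15,-0.28],"twist":0,"gripper":0}
    - {"dp":[-0.13,-0.15,-0.34],"twist":0,"gripper":0}
    - {"dp":[-0.13,-0.15,-0.34],"twist":0,"gripper":0}
    - {"dp":[-0.13,-0.15,-0.34],"twist":0,"gripper":0}

```text
time: 19.05
eef_pos: [390.5, -31.6, 232.2]
ee_rot: [-1.571, 0.002, -0.007]
ft_force: [-0.4, -0.2, -0.5]
finger_gap: 0.1
```

```bash
python3 - <<'E'
from h import *
st()
a=viewer.grab_frame('scene'); crop(a,'c17.png',[520,300,0],60,6); save(a,'s17.png')
b=viewer.grab_frame('top'); save(b,'t17.png')
for l in ['block','test_corner','bowl','tomato','onion','garlic','spice','glass']:
    print(l,[(np.round(d['location']),round(d['conf'],2)) for p in(a,b) for d in tip_of(p,l)[:1]])
A=cv2.imread('pics/scene0.png');B=cv2.imread('pics/s17.png');
A2=cv2.imread('pics/top0.png');B2=cv2.imread('pics/t17.png')
cv2.imwrite('pics/d17.png',np.vstack([cv2.absdiff(A,B)[100:320,150:470],cv2.absdiff(A2,B2)[120:340,150:470]])*3)
E
```

```text
19.05 pos [390.5 -31.6 232.2] yaw -0.006 F [-0.36 -0.21 -0.46] gap 0.1
[[1.0, 0.003, 0.006], [-0.006, -0.0, 1.0], [0.003, -1.0, -0.0]]
crop origin 240 192
block [(array([586., 419.,  -2.]), 0.94)]
test_corner [(array([522., 305.,  64.]), 0.91)]
bowl [(array([622., 487.,  67.]), 0.78), (array([616., 480.,  70.]), 0.55)]
tomato [(array([390., 510.,  -1.]), 0.66)]
onion [(array([400., 601.,   0.]), 0.59)]
garlic [(array([396.,  80.,   1.]), 0.89), (array([402., 600.,  -3.]), 0.74)]
spice [(array([712., 169.,  -2.]), 0.9)]
glass [(array([397., -79.,  -0.]), 0.98), (array([401., -80.,   2.]), 0.37)]
```

View pics/c17.png

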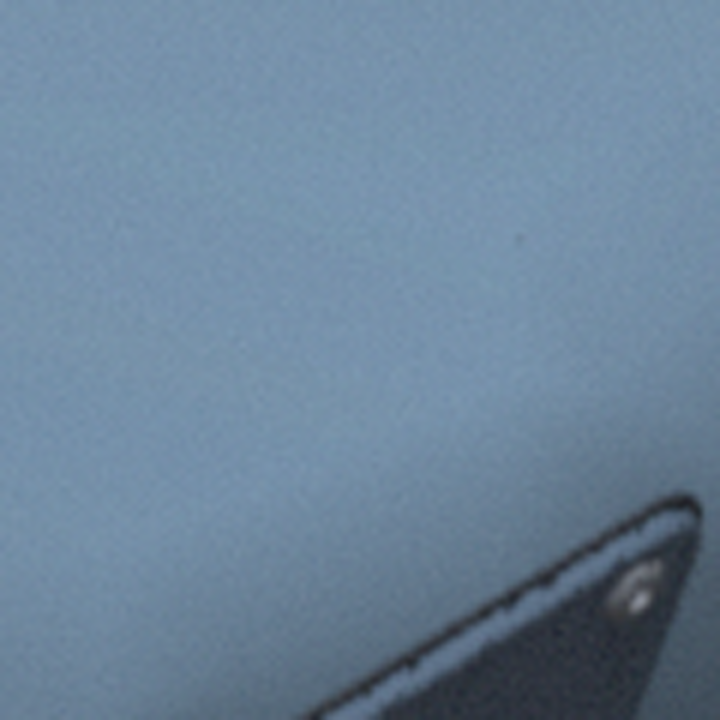

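View pics/t17.png

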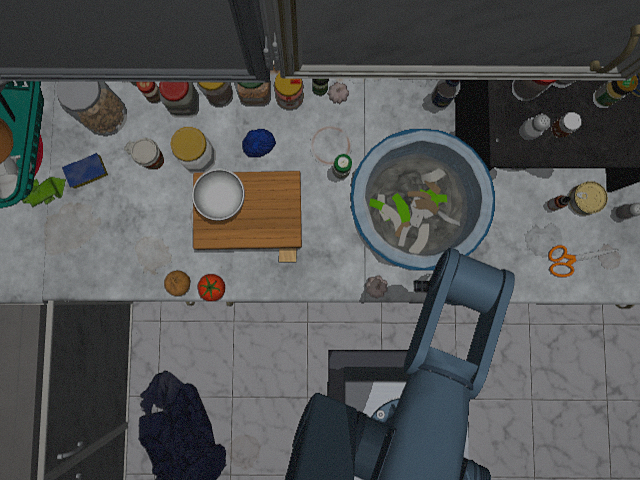

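View pics/d17.png

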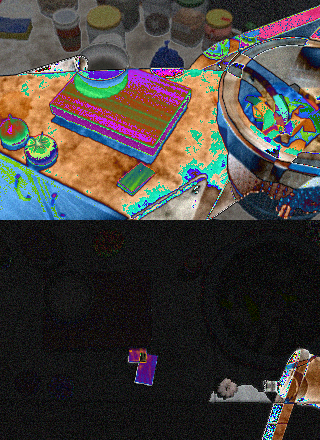

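```bash
python3 - <<'E'
from h import *
st(); print(workorder.job_done())
E
```

```text
19.95 pos [390.3 -30.3 231.1] yaw -0.002 F [-0.5   0.24 -0.64] gap 0.0
[[1.0, 0.002, 0.002], [-0.002, 0.0, 1.0], [0.002, -1.0, 0.0]]
the job is handed in; nothing more can be done
None
```

The wedge is under the short foot and the block no longer rocks. I handed the job in at about 20 s.

- **Placing the wedge:** It started about 12 mm too far right and turned about 0.2 rad. I nudged it left along the worktop with the shut fingertips, then pushed it from its flat back, thin end first. It jammed about 31 mm under the foot. The force read 3.8 N, and one more small step, which moved it only about 0.2 mm, took it to 5–6 N. I stopped there.
- **Test:** I pressed over the foot with about 7.8 N down. The fingertips stopped at about 67.5 mm, within 0.5 mm of the level height of 68 mm. The camera showed no tilt or movement of the block or wedge.
- **Side force:** The press also put about 3.6 N sideways on the block, which I had not intended. It did not move.
- **Last check:** After I took the hand away, the overhead picture compared with the first one differed only at the wedge and under the arm and its shadow. The block, bowl and everything else were in place.
- **Gaps:** The side camera was blocked by the arm at that point, so only the overhead view confirms the final scene. The networks' last positions agreed with the first to within about 6 mm. The one exception was a stray "garlic" reading where the onion stands.

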